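# Load the lamp cell into its charging dock

## Task

Take the green rechargeable cell from its black rest and load it into the charging dock: slide its flat end in under the blue hood with the nub end held up, press the sprung contact back gently without ramming it, then tip the nub end down until the cell lies level and fully home between the contacts. Let go of it there and leave the things round about alone.

Things in the scene. Friction and masses are not known exactly. Their poses are not given: they have to be found in the camera images.
- cell: Green cylinder cell, black band near the nub end, 26 mm diameter, 120 mm long overall, 0.15 kg. Origin at its very centre. x runs along it from flat end (x = -60 mm) to nub end (x = +60 mm; the last 3 mm are a steel nub, 10 mm diameter). Starts level in the rest, on two V saddles 32 to 44 mm either side of the rest's middle; the middle 60 mm is free for fingers from above.
- cell_minus (a point): Centre of the cell's flat end face; axes as the cell.
- cell_plus (a point): Tip of the cell's nub; axes as the cell.
- rest: Fixed rest, grey plate 120 x 60 x 6 mm with two black V saddles; origin under its centre, x along the cell, z up. The cell's axis lies 34 mm above the origin.
- charger: Fixed charging dock, grey base 225 x 86 mm, top 10 mm above the tray. Origin on the tray under its centre, z up, x along the bay from spring end to fixed wall. Its white bay is clamped shifted by d along x, d anywhere within -8 to +8 mm: not measured, to be found by touch; it does not move in use. Over 35 N on any part of the dock damages it.
- dock_seat (a point): Nominal (d = 0) centre of the seated cell, 44 mm above the tray, axes as the dock; the true seat is at x = d from here. Saddle floors 31 mm above the tray at x = d-75 to d-46 and d+54 to d+68 mm; between them the bay is open at the sides, floor 14 mm high, for fingers. Cheeks leave 30 mm width at both ends (2 mm each side of the cell), with flared lead-ins.
- dock_spring (a point): Nominal (d = 0) tip of the free sprung contact, a brass pin of 10 mm diameter 44 mm above the tray, axes as the dock; true tip at x = d from here. It yields toward -x with 2.5 N plus 0.5 N per mm and meets a hard stop after 12 mm. The seated cell holds it 7 mm back; it must be pressed 8 to 11 mm so that the nub passes the fixed wall.
- dock_hood (a point): Nominal (d = 0) lower edge of the blue hood's mouth, axes as the dock; true edge at x = d from here. Hood underside 65 mm above the tray (34 mm over the saddle floor), top 70 mm, reaching 42 mm from here toward -x. It stops the cell going in from straight above; with the nub end raised 12 to 16 degrees the flat end slides in under it to the pin.
- dock_wall (a point): Nominal (d = 0) top edge of the fixed end wall, inner face with the brass contact, 51 mm above the tray, axes as the dock; true face at x = d from here. The nub end must come down on the -x side of this face.
- jar: Clear cotton jar with red lid, 75 x 75 x 94 mm, bystander; origin under its centre.
- gauze: Flat paper pack of gauze, 68 x 104 x 12 mm, bystander; origin under its centre.
- vial: Small vial with blue cap, 23 x 24 x 41 mm, bystander; origin under its centre.
- torch: Lying pen torch, 14 x 124 x 15 mm, bystander; origin under its centre.
There are look-alikes about, which are no part of the job. There is more than one size of the cell; the one meant has the size given above.

How it is judged:
By the outcome, as a careful person would: the job done as asked, in the order asked, and still so for the second after the job is handed in, with the robot touching nothing.
It also fails if it takes over 58 s, if anything falls off the work surface, if the arm or the gripper's body presses on something with over 40 N, if the wrist force passes 120 N, or if a joint passes its speed limit or range.

## Robot

A 6-joint arm with a two-finger parallel gripper is mounted at the origin on a cart in front of the work surface, level with it; the furniture and walls round the work are solid. World frame = base frame: x ahead of the robot, y to its left, z up, the work surface at z = 0. Lengths are in m, angles in rad, forces in N, time in s.
With the tool pointing down it reaches from about 0.275 to 1 m from the base axis. Payload 8.4 kg.
Tool frame: the origin (TCP) lies on the centre line of the jaws, within the pads' length; the fingertips stand 17 mm ahead of it and the grasp point (between the pads) lies 2 mm behind it (bot.tcp_to_tips is the z of the fingertips in the tool frame, in m); z points along the fingers, y is the line along which they close (so a half turn about z gives the same grasp; the last joint's range is limited). The gripper opens to 85 mm and grips with 20 to 120 N. Pads are 22 mm wide; open, the fingers measure 114 mm over their backs; the gripper's body (76 mm by 85 mm) begins 54 mm behind the grasp point. The pads swing forward as they close: fully open they stand 13 mm farther back than shut.
Start: joints at [1.179, 0.353, 1.633, -0, 1.155, -0.002], TCP at [0.238, 0.578, 0.248] pointing down, gripper open.
Joint ranges: [-2.63, 2.63], [-0.92, 2.1], [0.06, 2.66], [-1.3, 4.44], [0, 2.69], [-3.02, 3.02]. Speed limits (rad/s): [2.22, 2.22, 2.79, 3.14, 3.14, 3.14].

## Interface

Orientations are given as a unit quaternion [x, y, z, w].
In Python, from workcell import bot, hand, kinematics, get_obs, vision, hand_in gives the robot as it stands. The module is installed in compiled form; this text tells all that it offers. Calls block until the motion is done:
- bot.reach(position, orientation): joint-space move of the TCP to a pose.
- bot.servo_line(position, ori=None, velocity=0.15): straight line of the TCP; ori=None keeps the orientation; velocity is the mean speed in m/s.
- bot.goto_joints(angles): joint-space move.
- hand.move_gripper(opening, strength=None): finger opening in m; strength is the grip in N (None keeps the last); returns when the fingers have stopped.
- bot.dwell(seconds).
- kinematics.solve_ik(position, orientation): joint angles nearest the present ones, or None.
- get_obs(): the state.
- vision.read_camera(name): name is "scene" or "top" or "wrist"; returns a dict with "frame" (480x640x3 uint8, red, green, blue), "intrinsics" (3x3 intrinsics, pixels), "dist" ([k1, k2, p1, p2, k3] as OpenCV has them; the pictures are not rectified), "view" (4x4, takes a point from world to camera coordinates). Camera axes: x right, y down, z forward; pixel columns grow to the right and rows downward; lengths in m; the calibration is good to about 2 mm. A picture is of the moment at which its call begins. There is no depth.
A pose or a line that the arm cannot do raises bot.IKError and nothing moves.
- hand_in(): hands the job in; it is judged then, once.
The state is a dict: "time_s": time; "joint_pos": joint angles; "joint_vel": joint speeds; "joint_efforts": joint torques, N m; "position": TCP position; "orientation": TCP orientation; "wrist_force": force on the tool from outside, world axes, zero at the start; "ft_torque": the same for the moment, N m; "gripper_width": finger opening in m; "grip_force": force on a finger pad.
Only numpy, scipy, OpenCV 4.12 (cv2) and the standard library are available. Lean on these libraries where they do the work, as an engineer would, in place of code of your own. Each camera call takes 0.05 s, during which the arm holds its last target. There are 200 camera calls.

## Working session

There is one attempt and no reset: what is moved stays moved. The work goes in short steps, each a Python script; the robot and the scene stay as the last script left them, time stands still between calls to the robot, and variables do not carry over. Pictures are saved under pics/ and viewed, at most 10 in all, crops included, and the job is handed in when it is done.

```bash
mkdir -p pics; cat > h.py <<'E'
import numpy as np, cv2
from workcell import bot, hand, kinematics, get_obs, vision, hand_in
def cam(n,save=None):
    c=vision.read_camera(n)
    if save: cv2.imwrite(f'pics/{save}.png',c['frame'][:,:,::-1])
    return c
def ray(c,uv):
    p=cv2.undistortPoints(np.array(uv,float).reshape(-1,1,2),np.array(c['intrinsics']),np.array(c['dist'])).reshape(-1,2)
    V=np.array(c['view']);R=V[:3,:3];o=-R.T@V[:3,3]
    return o,np.c_[p,np.ones(len(p))]@R
def onz(c,uv,z):
    o,d=ray(c,uv); return o+d*((z-o[2])/d[:,2])[:,None]
def proj(c,P):
    V=np.array(c['view']);rv,_=cv2.Rodrigues(V[:3,:3])
    return cv2.projectPoints(np.array(P,float).reshape(-1,1,3),rv,V[:3,3],np.array(c['intrinsics']),np.array(c['dist']))[0].reshape(-1,2)
E
python3 - <<'E'
from h import *
for n in('top','scene'):
    c=cam(n,n+'0');V=np.array(c['view']);print(n,-V[:3,:3].T@V[:3,3],V[2,:3],c['intrinsics'])
o=get_obs();print(o['time_s'],o['orientation'],bot.tcp_to_tips)
E
```

```text
top [0.36345163 0.09193865 0.95084059] [ 0.22907804  0.00280843 -0.97340401] [[449.34670264   0.         320.17075055]
 [  0.         449.34670264 234.67969248]
 [  0.           0.           1.        ]]
scene [ 0.30587137 -0.50152287  0.66000577] [ 0.27927728  0.66124752 -0.69624415] [[460.20314452   0.         323.48368567]
 [  0.         460.20314452 240.37664288]
 [  0.           0.           1.        ]]
0.1 [ 1.93641744e-01  9.81072108e-01 -6.14388189e-04 -1.30617215e-04] 0.017
```

View pics/top0.png

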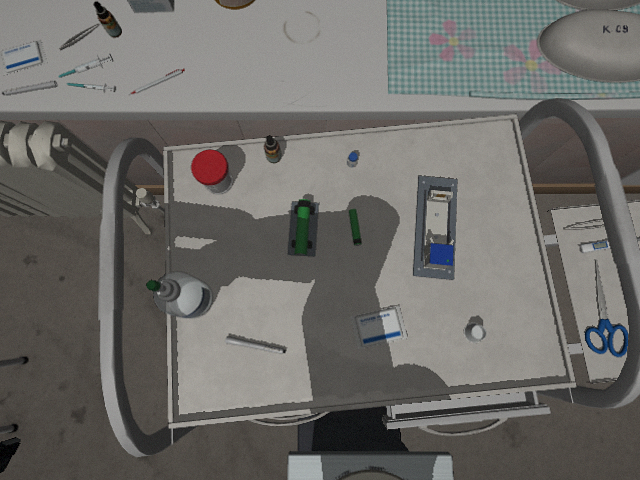

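View pics/scene0.png

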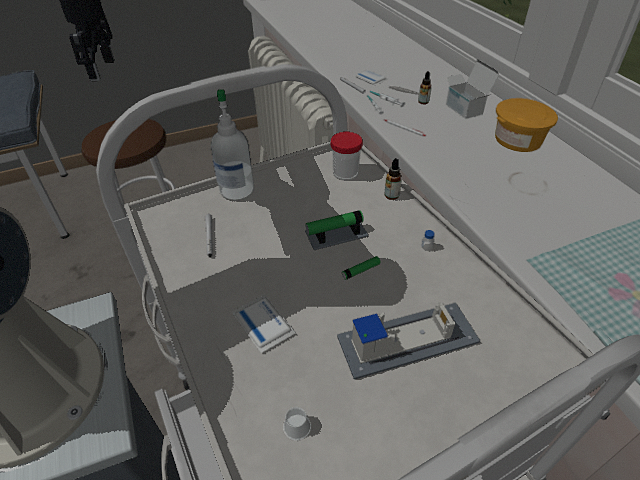

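The top view shows the target cell on the rest at about (303,228), with its band and nub end toward the far side. The small look-alike is at (354,226). The dock runs from (433,277) to (438,177), hood at (441,253) near the robot and wall at (438,195). Next I'll get rough poses and then take closer wrist views.

```bash
python3 - <<'E'
from h import *
c=cam('top')
d=onz(c,[(419,176),(457,178),(452,278),(414,276)],.01);print('dock',d.round(4),d.mean(0))
e=onz(c,[(293,201),(319,201),(316,256),(289,255)],.006);print('rest',e.round(4),e.mean(0))
from scipy.spatial.transform import Rotation as R
def q(yaw): return (R.from_euler('z',yaw)*R.from_euler('x',np.pi)).as_quat()
for name,p in(('rest',e.mean(0)),('dock',d.mean(0))):
  for back in(.0,):
    for y in (0,np.pi/2,np.pi,-np.pi/2):
      s=kinematics.solve_ik([p[0]-.06,p[1],.30],q(y)); print(name,y,None if s is None else np.round(s,2))
w=cam('wrist');V=np.array(w['view']);o=get_obs();Rt=R.from_quat(o['orientation']).as_matrix()
print('wristcam in tool',Rt.T@(-V[:3,:3].T@V[:3,3]-np.array(o['position'])),'\n',(V[:3,:3]@Rt).round(3),w['intrinsics'][0])
E
```

```text
dock [[ 0.7178 -0.1244  0.01  ]
 [ 0.7128 -0.2078  0.01  ]
 [ 0.4909 -0.1817  0.01  ]
 [ 0.4952 -0.1024  0.01  ]] [ 0.60417065 -0.15407531  0.01      ]
rest [[0.662  0.1543 0.006 ]
 [0.6619 0.0971 0.006 ]
 [0.539  0.1036 0.006 ]
 [0.5413 0.1614 0.006 ]] [0.60107544 0.12910563 0.006     ]
rest 0 [ 0.23  0.2   1.72 -0.    1.22  1.8 ]
rest 1.5707963267948966 [ 0.23  0.2   1.72 -0.    1.22  0.23]
rest 3.141592653589793 [ 0.23  0.2   1.72  0.    1.22 -1.34]
rest -1.5707963267948966 [ 0.23  0.2   1.72  0.    1.22 -2.91]
dock 0 [-0.28  0.21  1.7  -0.    1.22  1.29]
dock 1.5707963267948966 [-0.28  0.21  1.7   0.    1.22 -0.28]
dock 3.141592653589793 [-0.28  0.21  1.7   0.    1.22 -1.85]
dock -1.5707963267948966 [-0.28  0.21  1.7  -0.    1.22  2.86]
wristcam in tool [ 0.07821709  0.00161739 -0.12689987] 
 [[ 0.001  1.     0.   ]
 [-0.953  0.001 -0.303]
 [-0.303 -0.     0.953]] [371.76606679   0.         318.34265288]
```

```bash
cat >> h.py <<'E'
from scipy.spatial.transform import Rotation as R
def q(yaw=0,pitch=0):  # pitch>0 raises the +x (nub) end
    return (R.from_euler('z',yaw)*R.from_euler('y',-pitch)*R.from_euler('x',np.pi)).as_quat()
E
python3 - <<'E'
from h import *
o=get_obs()
bot.servo_line([.238,.578,.42],velocity=.3)
bot.reach([.62,.129,.36],q()); bot.reach([.62,.129,.21],q())
bot.dwell(.15);c=cam('wrist','wr')
np.savez('wr.npz',**{k:np.array(c[k]) for k in c})
bot.reach([.62,-.154,.21],q())
bot.dwell(.15);c=cam('wrist','wd')
np.savez('wd.npz',**{k:np.array(c[k]) for k in c})
o=get_obs();print(o['time_s'],o['position'],o['wrist_force'])
E
```

```text
5.1917 [ 0.62028198 -0.15261971  0.21001023] [-0.27305766  0.05738574  0.37413008]
```

View pics/wr.png

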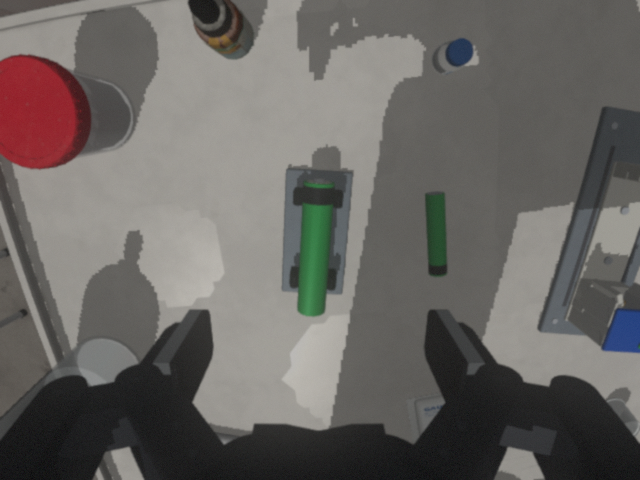

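View pics/wd.png

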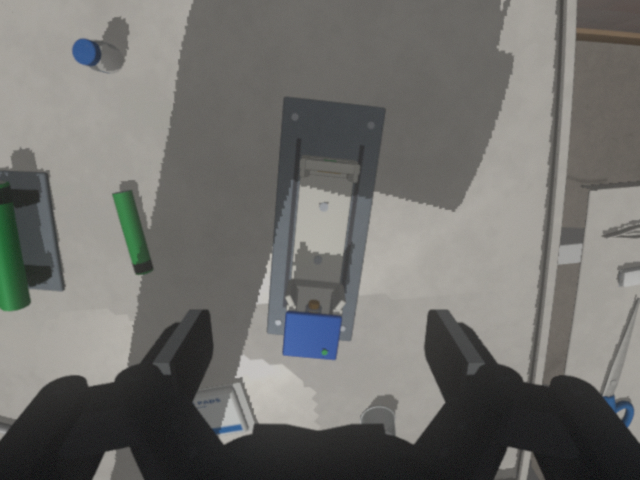

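The wrist views show the cell from its flat end at (311,312) to its nub at about (318,183), and the dock base corners at about (285,97), (385,107), (351,341) and (267,334). The hood is at (312,335), the pin at (313,306) and the wall at (330,165). I'll fit these numerically and enlarge the dock's wall and mouth.

```bash
python3 - <<'E'
from h import *
c=dict(np.load('wd.npz'));r=dict(np.load('wr.npz'))
f=c['frame'][:,:,::-1]
a=cv2.resize(f[140:240,290:370],(400,500),interpolation=cv2.INTER_CUBIC);b=cv2.resize(f[265:365,275:355],(400,500),interpolation=cv2.INTER_CUBIC)
cv2.imwrite('pics/crop.png',np.clip(np.hstack([a,b])*1.3,0,255))
def rigid(P,L,W):
    # P corners order: (+x,+y),(+x,-y),(-x,-y),(-x,+y)
    m=np.array([[L,W],[L,-W],[-L,-W],[-L,W]])/2
    P=P[:,:2];C=P.mean(0);H=m.T@(P-C);th=np.arctan2(H[0,1]-H[1,0],H[0,0]+H[1,1])
    Rm=np.array([[np.cos(th),-np.sin(th)],[np.sin(th),np.cos(th)]])
    return C,th,(P-C-m@Rm.T)*1000
def sub(c,uv):
    g=cv2.cvtColor(c['frame'],cv2.COLOR_RGB2GRAY)
    return cv2.cornerSubPix(g,np.array(uv,np.float32).reshape(-1,1,2),(4,4),(-1,-1),(3,50,.01)).reshape(-1,2)
u=sub(c,[(285,97),(385,107),(351,341),(267,334)]);print(u)
C,th,e=rigid(onz(c,u,.01),.225,.086);print('dock',C,np.degrees(th),e.round(1))
def mask(c,lo,hi,roi):
    h=cv2.cvtColor(c['frame'],cv2.COLOR_RGB2HSV);m=cv2.inRange(h,lo,hi);k=np.zeros_like(m);x0,y0,x1,y1=roi;k[y0:y1,x0:x1]=m[y0:y1,x0:x1];return k
m=mask(c,(105,150,80),(130,255,255),(270,290,360,370))
cn=max(cv2.findContours(m,0,1)[0],key=cv2.contourArea);ap=cv2.approxPolyDP(cn,4,True).reshape(-1,2);print('hood px',ap.tolist())
T=lambda P:((P[:,:2]-C)@np.array([[np.cos(th),-np.sin(th)],[np.sin(th),np.cos(th)]])*1000).round(1)
print('hood in dock',T(onz(c,ap,.07)))
print('pin in dock',T(onz(c,[(313,306)],.044)), 'wall rows', [T(onz(c,[(331,y)],.051))[0].tolist() for y in(157,163,168,175,180)])
u2=sub(r,[(288,169),(352,171),(343,294),(282,291)]);C2,t2,e2=rigid(onz(r,u2,.006),.12,.06);print('rest',C2,np.degrees(t2),e2.round(1))
m=mask(r,(45,80,40),(80,255,255),(280,160,360,330))
cn=max(cv2.findContours(m,0,1)[0],key=cv2.contourArea)[:,0];print('cell px rows',cn[:,1].min(),cn[:,1].max())
P=onz(r,cn,.036)[:,:2];l=cv2.minAreaRect((P*1000).astype(np.float32));print(l)
E
```

```text
[[283.54004   96.39545 ]
 [385.4162   107.958374]
 [350.48553  340.5932  ]
 [266.13953  332.64014 ]]
dock [ 0.60501429 -0.15263402] -5.910082065893231 [[-0.6 -0.2]
 [-0.5  0.3]
 [ 0.5  0.1]
 [ 0.6 -0.2]]
hood px [[287, 317], [296, 323], [292, 325], [301, 334], [300, 341], [306, 332], [308, 346], [314, 339], [315, 345], [325, 345], [334, 354], [339, 319]]
hood in dock [[-58.   21.1]
 [-62.7  13.4]
 [-64.9  16.5]
 [-72.5   8.5]
 [-79.3   8.7]
 [-70.2   4.6]
 [-83.4   1.6]
 [-76.1  -2.7]
 [-81.8  -4.1]
 [-80.9 -12.3]
 [-88.9 -20.8]
 [-55.4 -20.9]]
pin in dock [[-59.4   0.2]] wall rows [[70.0, -0.4], [65.5, -0.9], [61.8, -1.3], [56.5, -1.9], [52.7, -2.4]]
rest [0.6020578  0.13372739] -3.6378103709782885 [[-1.7 -1.5]
 [ 1.3  0.7]
 [ 0.5  0.7]
 [-0.1  0.2]]
cell px rows 203 315
((585.0558471679688, 135.38356018066406), (25.067848205566406, 103.8975601196289), 86.49601745605469)[ WARN:0@0.269] global loadsave.cpp:1063 imwrite_ Unsupported depth image for selected encoder is fallbacked to CV_8U.
```

View pics/crop.png

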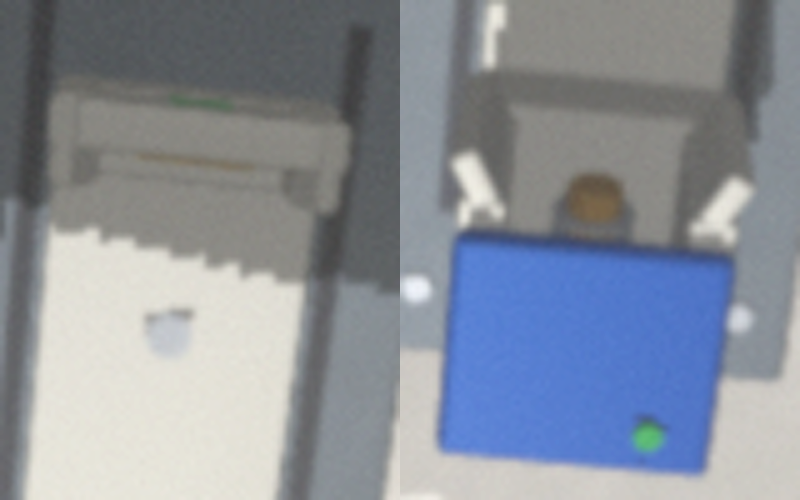

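The enlarged crop puts the wall's inner top edge at about (330,170.5) and the far saddle edge near row 176. The brass pin tip covers rows 300–309 around column 394/5. The front saddle edge is near row 288. I'll use these to estimate the seat and cross-check with the top camera.

```bash
python3 - <<'E'
from h import *
c=dict(np.load('wd.npz'))
C=np.array([.60501,-.15263]);th=np.radians(-5.91)
M=np.array([[np.cos(th),-np.sin(th)],[np.sin(th),np.cos(th)]])
T=lambda uv,z:((onz(c,uv,z)[:,:2]-C)@M*1000).round(1).tolist()
L=lambda p:[(290+x/5-.4,140+y/5-.4) for x,y in p]; Rr=lambda p:[(275+(x-400)/5-.4,265+y/5-.4) for x,y in p]
print('wall inner top ends',T(L([(80,148),(320,168)]),.051),'outer',T(L([(75,88),(335,112)]),.051))
print('far saddle edge',T(L([(95,178),(290,192)]),.031))
print('brass strip',T(L([(140,156),(255,167)]),.049))
print('near saddle front edge',T(Rr([(515,100),(690,118)]),.031),'bottom',T(Rr([(520,72),(720,92)]),.014))
print('pin top/bottom',T(Rr([(570,200),(622,200)]),.044),T(Rr([(596,175)]),.039))
print('hood top',T(Rr([(458,235),(735,258),(705,472),(440,450)]),.070))
print('bay floor sides',T(L([(55,230),(305,275)]),.014))
t=cam('top');g=cv2.cvtColor(t['frame'],cv2.COLOR_RGB2GRAY)
for n,uv,z in(('dock',[(419,176),(457,178),(452,278),(414,276)],.01),('rest',[(293,201),(319,201),(316,256),(289,255)],.006)):
    u=cv2.cornerSubPix(g,np.array(uv,np.float32).reshape(-1,1,2),(3,3),(-1,-1),(3,50,.01)).reshape(-1,2)
    P=onz(t,u,z);print(n,u.tolist(),P.mean(0),np.degrees(np.arctan2(*((P[0]+P[1]-P[2]-P[3])[[1,0]]))))
E
```

```text
wall inner top ends [[58.8, 17.8], [59.7, -19.0]] outer [[67.7, 19.4], [68.3, -20.1]]
far saddle edge [[51.9, 15.4], [53.0, -16.7]]
brass strip [[58.3, 8.6], [58.6, -9.2]]
near saddle front edge [[-46.3, 15.6], [-46.5, -16.0]] bottom [[-48.1, 15.4], [-48.2, -22.6]]
pin top/bottom [[-58.4, 4.2], [-57.4, -4.9]] [[-55.6, -0.0]]
hood top [[-53.2, 22.2], [-52.6, -22.7], [-93.6, -22.8], [-94.1, 22.1]]
bay floor sides [[39.9, 21.6], [36.6, -22.8]]
dock [[417.92535400390625, 175.50119018554688], [456.1038818359375, 178.07835388183594], [453.6773986816406, 279.199462890625], [412.37115478515625, 275.3742370605469]] [ 0.60412204 -0.1529945   0.01      ] -5.613063844360724
rest [[291.6357116699219, 200.6269989013672], [319.41705322265625, 202.76287841796875], [314.52117919921875, 256.2882995605469], [287.0069274902344, 254.16458129882812]] [0.6005808  0.13149213 0.006     ] -4.53256674085822
```

```bash
python3 - <<'E'
from h import *
y=np.radians(-3.8)
hand.move_gripper(.06)
bot.reach([.6013,.1333,.10],q(y)); bot.servo_line([.6013,.1333,.032],velocity=.12)
f0=np.array(get_obs()['wrist_force'])
hand.move_gripper(.02,strength=70)
o=get_obs();print(o['time_s'],o['gripper_width'],o['grip_force'],np.round(np.array(o['wrist_force'])-f0,2),o['position'])
bot.servo_line([.6013,.1333,.15],velocity=.2)
c=cam('wrist','held');cam('scene','heldscene')
o=get_obs();print(o['time_s'],o['gripper_width'],o['grip_force'],o['wrist_force'],o['position'])
np.savez('held.npz',**{k:np.array(c[k]) for k in c})
E
```

```text
7.925 0.02398377145207866 68.28495740890503 [ 0.51 -4.1   5.41] [0.60182754 0.13276423 0.03306448]
8.7667 0.024246151970265407 68.64173769950867 [ 0.19683931  0.28181568 -1.26811943] [0.60016012 0.13309984 0.14823652]
```

View pics/held.png

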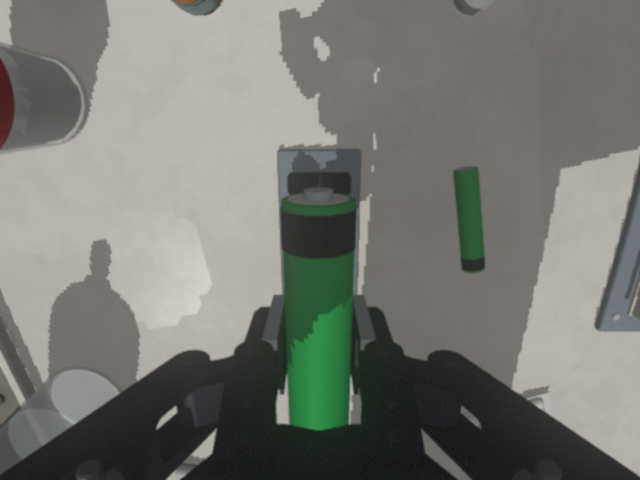

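The cell is held centrally, with its nub tip at (319,187) and the band toward the far side, as wanted. Next I'll work out the axial offset in the hand and move to the tilted pre-insertion pose.

```bash
cat >> h.py <<'E'
C=np.array([.6048,-.1528]);TH=np.radians(-5.85)
EX=0.0
def pose(fx,fz,pdeg,fy=-.3):
    """TCP pose for the flat-face centre at dock-local fx,fy,fz (mm), nub raised pdeg"""
    p=np.radians(pdeg);a=60-EX
    l=np.array([fx+a*np.cos(p)+2*np.sin(p),fy,fz+a*np.sin(p)-2*np.cos(p)])/1000
    w=R.from_euler('z',TH).apply(l)+[C[0],C[1],0]
    return w,q(TH,p)
def F(ref=0):  # wrist force in dock axes
    f=[]
    for _ in range(4): bot.dwell(.03);f.append(get_obs()['wrist_force'])
    return R.from_euler('z',-TH).apply(np.mean(f,0))-ref
E
python3 - <<'E'
from h import *
import re
h=dict(np.load('held.npz'))
P=onz(h,[(319,187),(319,196)],.1487)[:,:];t=R.from_euler('z',np.radians(3.8)).apply(P-[.6002,.1331,.1482]);print('nub in tool mm',(t*1000).round(1))
bot.reach([.61,-.02,.20],q(TH)) 
w,o=pose(-28,85,14.5); bot.reach(w,o)
w,o=pose(-28,60,14.5); bot.servo_line(w,o,velocity=.1)
bot.dwell(.2);f=F();print(f)
cam('scene','pre');ob=get_obs();print(ob['time_s'],np.array(ob['position'])-w)
c=cam('wrist','prew')
E
```

```text
nub in tool mm [[57.4  1.7  0.5]
 [54.3  1.7  0.5]]
[-0.25349573 -0.0485226  -1.08821542]
10.9667 [ 2.00234740e-04 -8.98705619e-05  3.99923497e-04]
```

```bash
python3 -c "
import cv2,numpy as np
a=cv2.imread('pics/pre.png')[280:400,310:510];b=cv2.imread('pics/prew.png')
cv2.imwrite('pics/pc.png',np.vstack([cv2.resize(a,(500,300),interpolation=cv2.INTER_CUBIC),cv2.resize(b[80:310,160:500],(500,300))]))"
```

```text
(no output)
```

View pics/pc.png

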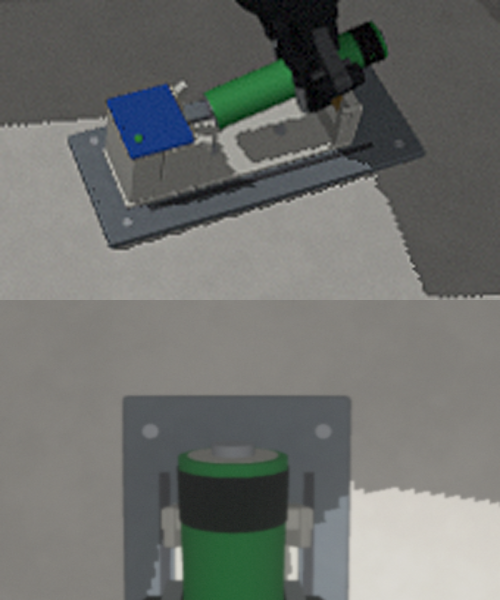

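The upper crop shows the cell tilted, flat end facing the hood mouth and nub clear over the wall. In the lower crop the dock's centre line (column 237) is about 4 px right of the cell axis (233). That is roughly 1.5 mm toward -y, and it matches the wrist camera bias seen on the held cell. I'll correct for that and feel my way in.

```bash
sed -i 's/fy=-.3)/fy=-1.8)/; s/^EX=0.0/EX=-1.0/' h.py; python3 - <<'E'
from h import *
bot.servo_line(*pose(-28,60,14.5),velocity=.05)
bot.servo_line(*pose(-40,46,14.5),velocity=.06);bot.dwell(.2);f0=F();print(f0)
x=-40
while x>-68:
    x-=1; bot.servo_line(*pose(x,46,14.5),velocity=.02)
    f=F(f0);print(x,f.round(2),end=' ')
    if abs(f[0])>1.5 or abs(f[1])>3 or abs(f[2])>3: break
w,_=pose(x,46,14.5);o=get_obs();print(o['time_s'],(np.array(o['position'])-w)*1000)
np.save('f0.npy',f0)
cam('scene','touch')
E
```

```text
[ 0.36421797 -0.01690679 -1.02432117]
-41 [-0.61  0.1  -0.24] -42 [-0.37  0.44 -0.32] -43 [-0.47  0.15 -0.87] -44 [-0.38 -0.03 -0.71] -45 [-0.33 -0.12 -0.41] -46 [-0.23 -0.13 -0.05] -47 [-0.52  0.21 -0.26] -48 [-0.63  0.05  0.09] -49 [-0.79  0.01 -0.41] -50 [-0.27  0.42 -0.35] -51 [ 0.55 -0.05 -0.02] -52 [2.34 0.4  0.25] 16.6583 [ 0.35453962 -0.0740111   0.16925142]
```

```bash
python3 - <<'E'
from h import *
f0=np.load('f0.npy')
for x in(-53,-54,-55.5,-57):
    bot.servo_line(*pose(x,46,14.5),velocity=.02)
    f=F(f0);w,_=pose(x,46,14.5);print(x,f.round(2),((np.array(get_obs()['position'])-w)*1000).round(2))
    if f[0]>7 or abs(f[1])>3 or abs(f[2])>3: break
print(get_obs()['time_s'])
s=cam('scene','t2');a=s['frame'][270:400,320:500,::-1];cv2.imwrite('pics/t2c.png',cv2.resize(a,(720,520),interpolation=cv2.INTER_CUBIC))
E
```

```text
-53 [ 3.02 -0.33 -0.1 ] [ 0.14 -0.05  0.09]
-54 [ 3.45 -0.41  0.18] [ 0.09 -0.03  0.05]
-55.5 [ 4.53 -0.09  0.08] [ 0.17 -0.05  0.11]
-57 [ 5.09 -0.09  0.26] [ 0.32 -0.06  0.17]
18.2417
```

View pics/t2c.png

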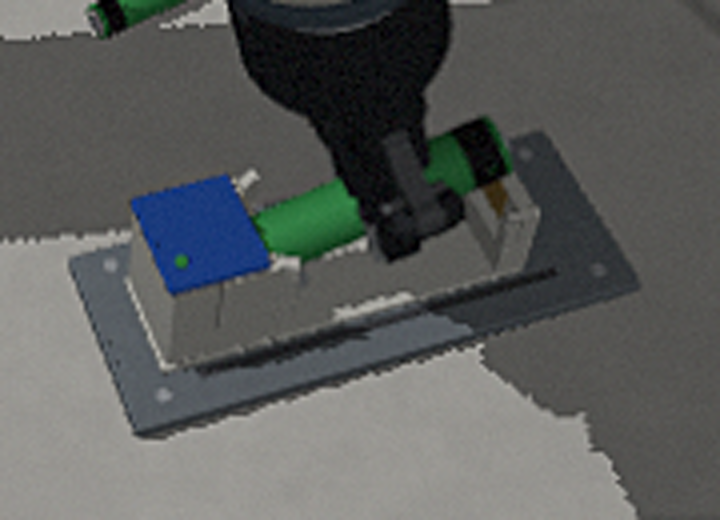

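The spring rate is about 0.5 N/mm, so this is the pin, with contact at fx ≈ -51.2. The picture shows the flat end under the hood and the nub over the bay, just before the wall. Next I'll press to about 9.8 mm and tip the cell down in watched steps.

```bash
python3 - <<'E'
from h import *
f0=np.load('f0.npy')
ok=True
for x in(-59,-60,-61):
    bot.servo_line(*pose(x,46,14.5),velocity=.02); f=F(f0);print(x,f.round(2))
    if f[0]>8.5: ok=False;break
if ok:
  for s in(.14,.28,.42,.56,.7,.84,.93,1):
    bot.servo_line(*pose(-61-.8*s,46-1.7*s,14.5*(1-s)),velocity=.03);f=F(f0);print(s,f.round(2))
    if f[0]>9.5 or f[0]<3.5 or abs(f[1])>4 or abs(f[2])>4: print('stop');break
print(get_obs()['time_s'],get_obs()['gripper_width'])
s=cam('scene','t3');a=s['frame'][270:400,320:500,::-1];b=cam('wrist')['frame'][100:360,140:500,::-1]
cv2.imwrite('pics/t3c.png',np.vstack([cv2.resize(a,(415,300),interpolation=cv2.INTER_CUBIC),cv2.resize(b,(415,300))]))
E
```

```text
-59 [ 5.8  -0.05 -0.08]
-60 [5.78 0.53 0.19]
-61 [ 6.59  0.5  -0.32]
0.14 [ 6.69  0.12 -0.09]
0.28 [6.37 0.1  0.23]
0.42 [6.53 0.16 0.12]
0.56 [6.56 0.45 0.8 ]
0.7 [6.53 0.12 0.94]
0.84 [ 6.43 -0.19  1.09]
0.93 [6.99 0.22 1.31]
1 [ 5.61 -0.04  0.27]
22.5083 0.02368803043408904
```

View pics/t3c.png

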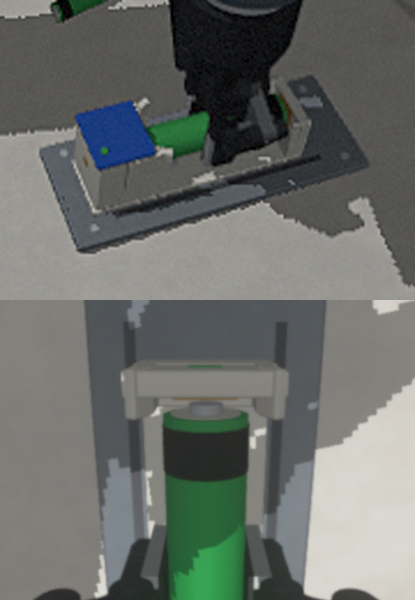

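The cell is level and its nub is just inside the wall, at about (205,408) in the lower crop. Next I'll ease it forward to the fixed contact, set it down and release.

```bash
python3 - <<'E'
from h import *
f0=np.load('f0.npy')
print(F(f0).round(2))
bot.servo_line(*pose(-61.8,44.0,0),velocity=.02);print('down',F(f0).round(2))
x=-61.8
while x<-57.2:
    x+=.6; bot.servo_line(*pose(x,44.0,0),velocity=.02);f=F(f0);print(round(x,1),f.round(2))
    if f[0]<2.5 or abs(f[2])>5: break
print(get_obs()['time_s'])
E
```

```text
[5.71 0.22 0.51]
down [ 5.24 -0.17  2.7 ]
-61.2 [ 2.83 -0.09  6.3 ]
23.5083
```

```bash
python3 - <<'E'
from h import *
f0=np.load('f0.npy')
x=-61.2
bot.servo_line(*pose(x,44.4,0),velocity=.02);print('up',F(f0).round(2))
while x<-57.2:
    x+=.5; bot.servo_line(*pose(x,44.4,0),velocity=.02);f=F(f0);print(round(x,1),f.round(2))
    if f[0]<2 or abs(f[2])>5: break
print(get_obs()['time_s'])
E
```

```text
up [ 3.95 -0.21  3.17]
-60.7 [ 1.98 -1.03  5.1 ]
24.275
```

```bash
python3 - <<'E'
from h import *
f0=np.load('f0.npy')
def show(n):
    f=F(f0);o=get_obs();t=R.from_euler('z',-TH).apply(o['ft_torque']);w,_=pose(0,0,0)
    l=R.from_euler('z',-TH).apply(np.array(o['position'])-w)*1000
    print(n,f.round(2),'T',t.round(3),'act',l.round(2),'rot',np.degrees((R.from_quat(q(TH)).inv()*R.from_quat(o['orientation'])).as_rotvec()).round(2))
show('now')
for x,z in((-60.7,45),(-62.3,45),(-62.3,44.4),(-62.3,44.0),(-62.3,43.7)):
    bot.servo_line(*pose(x,z,0),velocity=.02);bot.dwell(.1);show((x,z))
print(get_obs()['time_s'])
E
```

```text
now [ 1.05 -1.17  5.72] T [-0.241 -0.011  0.038] act [-6.104e+01 -4.000e-02  4.434e+01] rot [-0.   -0.04 -0.  ]
(-60.7, 45) [ 2.32 -1.38 -1.29] T [-0.278 -0.311  0.075] act [-6.090e+01  3.000e-02  4.472e+01] rot [ 0.   -0.03 -0.  ]
(-62.3, 45) [ 6.11 -0.43 -0.62] T [-0.096 -1.135  0.051] act [-6.049e+01 -3.000e-02  4.562e+01] rot [-0.01  0.22  0.01]
(-62.3, 44.4) [ 6.51 -0.34  0.72] T [-0.047 -1.005  0.01 ] act [-6.037e+01 -3.000e-02  4.522e+01] rot [-0.01  0.23  0.01]
(-62.3, 44.0) [ 6.09 -0.51  3.39] T [-0.089 -0.904  0.031] act [-6.028e+01 -3.000e-02  4.509e+01] rot [-0.02  0.24  0.01]
(-62.3, 43.7) [5.27 0.04 5.41] T [-0.027 -0.786  0.025] act [-6.026e+01 -3.000e-02  4.502e+01] rot [-0.02  0.25  0.01]
26.825
```

```bash
python3 - <<'E'
from h import *
f0=np.load('f0.npy')
def show(n,x,z):
    w,qq=pose(x,z,0);o=get_obs();s=kinematics.solve_ik(w,qq)
    e=R.from_euler('z',-TH).apply(np.array(o['position'])-w)*1000
    print(n,'err mm',e.round(2),'F',F(f0).round(2),'dq mrad',((np.array(o['joint_pos'])-s)*1000).round(1),'eff',np.round(o['joint_efforts'],1))
show('now',-62.3,43.7)
for x,z in((-62.3,45.5),(-61,45.5),(-61,44.6)):
    bot.servo_line(*pose(x,z,0),velocity=.02);bot.dwell(.3);show((x,z),x,z)
print(get_obs()['joint_pos'],get_obs()['time_s'])
E
```

```text
now err mm [ 2.04 -0.03  1.32] F [ 5.24 -0.26  5.56] dq mrad [ 0.3 -1.2 -1.8  0.5 -1.3  0. ] eff [ -0.4 -62.9 -19.   -0.1   1.7   0. ]
(-62.3, 45.5) err mm [ 1.72 -0.01  0.49] F [ 6.78 -0.65 -2.05] dq mrad [ 0.2 -0.1 -1.3  0.6 -2.2  0. ] eff [ -0.4 -66.9 -20.   -0.1   2.3   0. ]
(-61, 45.5) err mm [1.56 0.02 0.46] F [ 5.86 -0.4  -1.84] dq mrad [ 0.3 -0.1 -1.2  0.4 -1.9 -0. ] eff [ -0.3 -67.1 -20.4  -0.1   2.2   0. ]
(-61, 44.6) err mm [1.68 0.   0.7 ] F [ 5.9  -0.44  0.15] dq mrad [ 0.2 -0.4 -1.4  0.5 -1.7  0. ] eff [ -0.3 -66.  -20.   -0.1   2.    0. ]
[-2.52539083e-01  5.99407150e-01  1.76716825e+00  4.91596555e-04
  7.71509620e-01  1.42020801e+00] 29.0083
```

```bash
python3 - <<'E'
from h import *
f0=np.load('f0.npy');w0,_=pose(0,0,0)
def show(n):
    f=F(f0);a=R.from_euler('z',-TH).apply(np.array(get_obs()['position'])-w0)*1000
    print(n,f.round(2),'act',a.round(2));return f
bot.dwell(.5);show('settled')
x=-61
while x<-58:
    x+=.5;bot.servo_line(*pose(x,44.6,0),velocity=.02);bot.dwell(.15);f=show(round(x,1))
    if f[0]<2.5:break
print(get_obs()['time_s'])
E
```

```text
settled [ 6.51 -0.52  0.64] act [-5.932e+01 -2.000e-02  4.528e+01]
-60.5 [ 6.36 -0.45  0.52] act [-58.89  -0.    45.26]
-60.0 [ 5.47 -1.1   0.73] act [-58.44   0.    45.26]
-59.5 [ 5.07 -0.19  3.05] act [-5.841e+01 -1.000e-02  4.520e+01]
-59.0 [ 3.51 -0.06  6.47] act [-58.42  -0.    45.1 ]
-58.5 [ 2.02 -0.1   7.67] act [-5.839e+01 -3.000e-02  4.507e+01]
32.3083
```

```bash
python3 - <<'E'
from h import *
f0=np.load('f0.npy')
bot.servo_line(*pose(-59.3,44.6,0),velocity=.02);print(F(f0).round(2))
hand.move_gripper(.044);print(F().round(2),get_obs()['gripper_width'])
w,o=pose(-59.3,44.6,0)
bot.servo_line(w+[0,0,.03],velocity=.06);bot.servo_line(w+[.02,0,.15],velocity=.2);bot.dwell(.2)
print(F().round(2),get_obs()['time_s'])
s=cam('scene','fin');a=s['frame'][270:400,320:500,::-1];cv=cam('wrist');b=cv['frame'][60:400,160:480,::-1]
np.savez('fin.npz',**{k:np.array(cv[k]) for k in cv})
cv2.imwrite('pics/finc.png',np.hstack([cv2.resize(a,(415,300),interpolation=cv2.INTER_CUBIC),cv2.resize(b,(282,300))]))
E
```

```text
[ 4.71 -0.44  5.5 ]
[-0.19  0.32  0.28] 0.04395495305367753
[-0.1  -0.48  0.2 ] 34.9
```

View pics/finc.png

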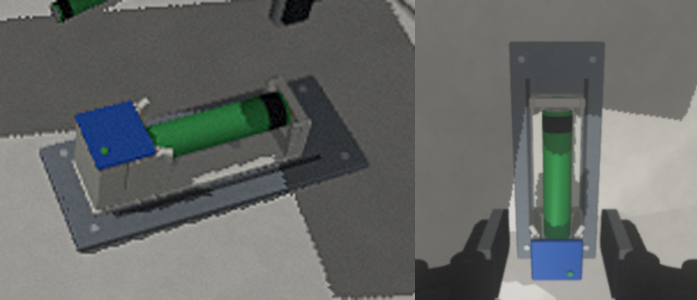

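The final picture shows the cell lying level between the hood and the wall, nub against the fixed contact, with the gripper well clear.

```bash
python3 -c "
from h import *
print(hand_in())"
```

```text
the job is handed in; nothing more can be done
None
```

The green cell is in the charging dock: it lies level between the sprung contact and the wall. I let go of it with the gripper clear and handed the job in at about 35 s; no measured contact force went above about 8 N.

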